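# Slide the board carrier under the inspection microscope and lock it with the pin

### The arm

A 6-joint arm with a two-finger parallel gripper is mounted at the origin on the work surface. World frame = base frame: x ahead of the robot, y to its left, z up, the work surface at z = 0. Lengths are in m, angles in rad, forces in N, time in s.
With the tool pointing down it reaches from about 0.25 to 0.775 m from the base axis. Payload 4 kg.
Tool frame: the origin (TCP) lies midway between the tips of the shut fingers; the grasp point (between the pads) lies 19 mm behind it; z points along the fingers, y is the direction in which the jaws open and shut (so a half turn about z gives the same grasp; the last joint's range is limited). The gripper opens to 94 mm and grips with 3 to 60 N. Pads are 16 mm wide; open, the fingers measure 119 mm over their backs; the gripper's body (75 mm by 177 mm) begins 78 mm behind the grasp point.
Start: joints at [-1.39, 0.087, 1.371, -0, 1.684, -0.103], TCP at [0.154, -0.528, 0.206] pointing down, gripper open.
Joint ranges: [-3.1, 3.1], [-0.76, 2.03], [0.27, 2.55], [-1.08, 4.22], [0.17, 2.65], [-2.57, 2.57]. Speed limits (rad/s): [2.79, 2.79, 3.14, 3.14, 3.14, 3.14].

### API

Orientations are given as [roll, pitch, yaw] about the fixed x, y, z axes, in that order (R = Rz(yaw) Ry(pitch) Rx(roll)).
In Python, from bench import robot, cams gives the robot as it stands.
- The arm moves only by the tool step_arm, never from a script. Its argument "plan" is a list that holds one entry, the list of rows, each a list of 5 numbers: the shift along the world's x, y, z in mm, then the turn about the world's z in rad, then the opening in per cent of the stroke, from 0 (shut) to 100 (fully open). In form: [[[tx, ty, tz, turn, fingers], ...]]. A call has 1 to 8 rows; each row is the pose to reach, as a shift and turn from the pose commanded when the call began; what a row does not reach only later rows make up. A row lasts 1/12 s, in which the tool goes at most 41.7 mm and 7.16 degrees, less where a joint would pass 70% of its speed; a pose out of reach is approached as far as the arm can. A call with a gripper value outside its range is refused whole. The fingers move at their own pace and stop on an object; the grip force is fixed at half the most. Time passes only in rows, so rows that repeat a pose let the fingers close. It gives the time, the measured TCP pose, the force and the opening at its end, in the units of the state.
- robot.get_obs(): the state, without advancing time (a new reading comes with each control period).
- cams.snapshot(name): name is "scene" or "side" or "wrist"; returns a dict with "frame" (400x640x3 uint8, red, green, blue), "camera_matrix" (3x3 intrinsics, pixels), "k1" (the pictures are not rectified: a ray, as slopes to the right and down, at radius r is drawn at 1 + k1 r^2 times it, then the intrinsics apply), "origin" and "attitude" of the camera in the world; the wrist camera has in their place "T_tool_cam" (4x4, takes a point from camera to tool coordinates, whose origin is the TCP and whose axes are the flange's). Camera axes: x right, y down, z forward; pixel columns grow to the right and rows downward; lengths in m; the calibration is good to about 2 mm. A picture is of the moment at which its call begins: read the wrist's pose just before it. There is no depth.
- robot.close_job(): hands the job in, once; it reports no verdict.
The state is a dict: "time": time; "joint_positions": joint angles; "qvel": joint speeds; "joint_torque": joint torques, N m; "tool_pos": TCP position; "ee_rot": TCP orientation; "wrist_force": force on the tool from outside, world axes, zero at the start; "wrist_torque": the same for the moment, N m; "width": finger opening in m.
Only numpy, scipy, OpenCV 4.12 (cv2) and the standard library are available. Lean on these libraries where they do the work, as an engineer would, in place of code of your own. Each camera call takes 0.05 s, during which the arm holds its last target. There are 200 camera calls.

### The job

Slide the board carrier along the bench, between the guide rails and under the microscope's ring lamp until it is fully home against the end stop, without anything touching the lamp. Then take the locking pin from its parking block and put it down through the bracket and the carrier's tab, all the way until its head sits on the bracket, and let go. Leave the other things on the bench where they are.

Things in the scene. Friction and masses are not known exactly. Their poses are not given: they have to be found in the camera images.
- carrier: Loose board carrier, about 0.5 kg: aluminium plate 8 mm thick flat on the bench, with green circuit board and finned heat sink (36 x 36 mm, top 55 mm above the bench). Origin under the heat sink's centre on the plate's underside, z up. Plate spans x -50..50, y -195..65 mm; the edge at y = +65 goes in first. Handle near the trailing end (carrier_handle), tab on the -x side (tab_hole).
- carrier_handle (a point): Centre of the top of the carrier's black handle block: 16 mm (carrier x) x 44 mm (carrier y), from 8 to 53 mm above the bench, at carrier x = 0, y = -165 mm. Grip it from above across its 16 mm. It carries the carrier's axes.
- tab_hole (a point): Upper mouth of the through hole (diameter 14 mm) in the carrier's flat tab, at carrier (-78, -95, 21) mm. The tab reaches out to carrier x = -92, is 36 mm long in y, and its faces are 15 and 21 mm above the bench. Axes of the carrier.
- scope: Digital inspection microscope fixed to the bench: white foot, 280 mm steel pole at (0, 130) mm, camera head with ring lamp over the origin. Origin on the bench below the lens; +y is the way the carrier slides in, z up. Fully home, the carrier's frame coincides with this frame (within 1 to 2 mm), its leading edge against the end stop, whose face is at y = 66 mm.
- rail_entry (a point): Point on the bench midway between the mouths of the two guide rails, at scope (0, -115, 0) mm; axes of the scope. The rails, 10 mm high, inner faces at x = -51.7 and +51.7 mm, run from here to the end stop; before them flared ends open out to about x = +-66 at scope y = -146 mm.
- bracket_hole (a point): Upper mouth of the hole through the fork bracket, at scope (-78, -94.5, 35) mm; scope's axes. Lower plate 0 to 10 mm, upper plate 27 to 35 mm above the bench, holes of diameter 14 mm in line through both. Bracket: x -103..-63 mm, 44 mm long in y, closed on its outer side; the tab slides between the plates from -y, and when the carrier is home its hole lines up.
- lamp: The microscope's black ring lamp, 80 mm across, 15 mm high, fixed to the scope. Origin at the centre of its underside, 67 mm above the bench: 12 mm above the heat sink passing below. Above it a barrel 48 mm across and a camera box 50 mm square, up to 212 mm above the bench; behind, towards scope +y, an arm to the pole.
- pin: Loose steel locking pin, 60 g: round shaft of diameter 10 mm, 32 mm long with tapered tip, below a bar head 14 mm (pin x) x 34 mm (pin y) x 28 mm high. Origin at the tip's end, z up: the head spans 32 to 60 mm above it. Starts upright in the parking block, tip 8 mm above the bench. Fully in the bracket, its tip is 3 mm above the bench.
- pin_rest: Black parking block 50 x 50 x 40 mm fixed to the bench, a through hole of diameter 13 mm in its top centre holding the pin. Origin at the centre of its underside.
- spool: Bystander: grey solder spool, 54 mm across, 45 mm high; leave alone. Origin at the centre of its underside.
- flux_jar: Bystander: small closed jar, 48 mm across, 50 mm high; leave alone. Origin at the centre of its underside.
- screwdriver: Bystander: screwdriver 170 mm long lying on the bench; leave alone.
- spare_board: Bystander: bare circuit board 70 x 110 mm, up to 16 mm high, lying on the bench; leave alone. Origin at the centre of its underside.
- parts_tray: Bystander: grey divided parts tray 110 x 160 x 35 mm; leave alone. Origin at the centre of its underside.
- tip_cup: Bystander: steel cup 60 mm across, 50 mm high; leave alone. Origin at the centre of its underside.

How it is judged:
On the way, in this order (a step that is already met when the one before it is completed fails the run):
1. the carrier is fully home against the end stop, flat on the bench (y of carrier in the frame of scope above -0.004 m and x of carrier in the frame of scope between -0.004 and 0.004 m and angle between the y axis of carrier and the y axis of scope, either way round below 0.05 rad and height (world z) of carrier below 0.004 m and angle between carrier's own z axis and vertical below 0.03 rad), for 0.2 s.
2. the locking pin is down through bracket and tab (all of step 1 and horizontal distance between pin and bracket_hole below 0.004 m and height (world z) of pin below 0.007 m and angle between pin's own z axis and vertical below 0.15 rad), for 0.2 s.
At the end, for the whole second after the job is handed in: The carrier lies flat on the bench within 4 mm (both ways) and 0.05 rad of its home place against the end stop; the pin stands through both bracket plates and the tab, within 4 mm of the hole's axis, its tip less than 7 mm above the bench (head down on the bracket), released and at rest (all of step 2 and linear speed of each of pin, carrier below 0.02 m/s); the robot touches nothing.
It fails at once if the ring lamp or camera head is touched by anything (over 1 N) (contact force between lamp and anything else above 1 N).
It fails at once if a bystander is moved by more than 30 mm (distance of any of spool, flux_jar, screwdriver, spare_board, parts_tray, tip_cup from where it was at the start of the episode above 0.03 m).
It also fails if it takes over 61 s, if anything falls off the work surface, if the arm or the gripper's body presses on something with over 40 N, if the wrist force passes 120 N, or if a joint passes its speed limit or range.

## Working session

There is one attempt and no reset: what is moved stays moved. The work goes in short steps, Python scripts to look and compute and a tool call to move; the robot and the scene stay as the last step left them, time stands still between calls to the robot, and variables do not carry over. Pictures are saved under pics/ and viewed, about 8 in all and at most 12, crops included, and the job is handed in when it is done.

Besides the shell and the picture viewer there is one more tool, called as name([rows], argument=value, ...), one row to a line, values as JSON. step_arm: Moves the arm, as the interface text tells. Its arguments: {"type":"object","properties":{"plan":{"type":"array"}},"required":["plan"]}

```bash
ls; mkdir -p pics
python3 - <<'E'
from bench import robot,cams
import cv2,numpy as np
o=robot.get_obs();print(o)
for n in("scene","side","wrist"):
    s=cams.snapshot(n);cv2.imwrite(f"pics/{n}0.png",s["frame"][:,:,::-1])
    print(n,{k:np.round(v,4).tolist() for k,v in s.items() if k!="frame"})
E
```

```text
pics
{'time': 0.0, 'joint_positions': array([-1.39008080e+00,  8.79780935e-02,  1.37225607e+00,  1.82173914e-05,
        1.68358591e+00, -1.03088396e-01]), 'qvel': array([ 0.00100517,  0.0008862 , -0.00081105,  0.00049803,  0.00090745,
       -0.00083576]), 'joint_torque': array([ 4.24202690e-04, -3.40184104e+01, -3.02423036e+01,  7.18830340e-02,
        3.30396811e-02, -1.68056627e-04]), 'tool_pos': array([ 0.15391419, -0.52745539,  0.20429064]), 'ee_rot': array([-3.13937892e+00, -2.47224736e-04,  2.83805682e-01]), 'wrist_force': array([ 0.23051406, -0.43800756,  0.03758607]), 'wrist_torque': array([ 0.00606974,  0.02146407, -0.01555824]), 'width': 0.09384959376274626}
scene {'camera_matrix': [[481.3732, 0.0, 322.0578], [0.0, 481.3732, 198.2244], [0.0, 0.0, 1.0]], 'k1': 0.0123, 'origin': [1.5732, 0.4257, 0.8051], 'attitude': [-2.1428, 0.0019, 2.0234]}
side {'camera_matrix': [[377.4285, 0.0, 318.9501], [0.0, 377.4285, 200.6468], [0.0, 0.0, 1.0]], 'k1': -0.0145, 'origin': [0.4579, 0.7145, 0.5013], 'attitude': [-2.0756, 0.0141, -2.9742]}
wrist {'camera_matrix': [[278.8377, 0.0, 316.6298], [0.0, 278.8377, 196.4555], [0.0, 0.0, 1.0]], 'k1': -0.0454, 'T_tool_cam': [[-0.0001, -0.9692, -0.2465, 0.0711], [1.0, -0.0005, 0.0017, 0.0003], [-0.0018, -0.2465, 0.9691, -0.1791], [0.0, 0.0, 0.0, 1.0]]}
```

View pics/scene0.png

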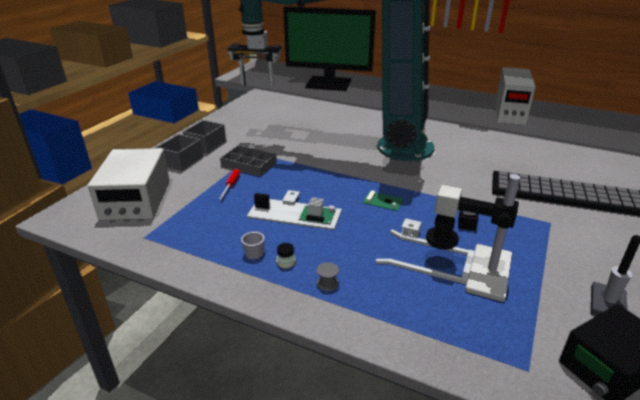

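View pics/side0.png

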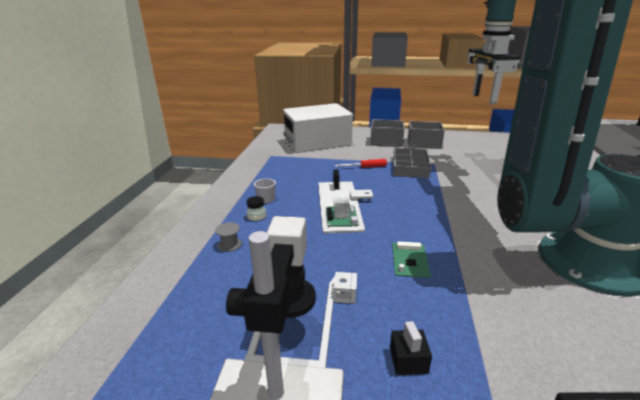

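View pics/wrist0.png

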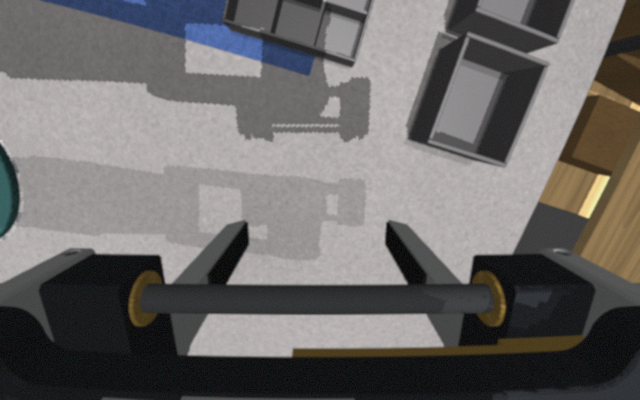

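Scene: handle at (262,195), tab (291,196), heat sink (318,205), bracket (411,226), lamp (443,238), rail flare ends (392,233)/(378,261), pole top (514,178). Side: handle top (336,171), bracket (344,277), parking block/pin (411,335), pole top (262,240). The wrist camera doesn't see any targets yet.

```bash
cat > h.py <<'E'
import numpy as np,cv2
from scipy.spatial.transform import Rotation as Ro
from bench import robot,cams
def pose(s,o=None):
    if "origin" in s: return np.array(s["origin"]),Ro.from_euler("xyz",s["attitude"]).as_matrix()
    R=Ro.from_euler("xyz",o["ee_rot"]).as_matrix();T=np.array(s["T_tool_cam"])
    return R@T[:3,3]+o["tool_pos"],R@T[:3,:3]
def ray(s,uv,o=None):
    c,R=pose(s,o);K=np.array(s["camera_matrix"])
    uv=np.array(uv,float).reshape(-1,1,2)
    x=cv2.undistortPoints(uv,K,np.array([s["k1"],0,0,0.])).reshape(-1,2)
    return c,np.c_[x,np.ones(len(x))]@R.T
def plane(s,uv,z,o=None):
    c,d=ray(s,uv,o);z=np.broadcast_to(z,len(d))
    return c+d*((z-c[2])/d[:,2])[:,None]
def project(s,P,o=None):
    c,R=pose(s,o);q=(np.atleast_2d(P)-c)@R;K=np.array(s["camera_matrix"])
    return cv2.projectPoints(q.reshape(-1,1,3),np.zeros(3),np.zeros(3),K,np.array([s["k1"],0,0,0.]))[0].reshape(-1,2)
def snap(n,name):
    o=robot.get_obs();s=cams.snapshot(n);cv2.imwrite(f"pics/{name}.png",s["frame"][:,:,::-1]);return s,o
E
python3 - <<'E'
from h import *
np.set_printoptions(precision=3,suppress=True)
a=cams.snapshot("scene");b=cams.snapshot("side")
A={"handle":((262,194),.053),"sink":((318,199),.055),"pole":((514,177),.28),"brk":((411,224),.035),"flareR":((392,233),.01),"flareL":((378,261),.01),"spool":((328,268),.045),"jar":((286,247),.05),"cup":((253,238),.05),"spare":((382,200),.005),"lamp":((443,232),.08)}
B={"handle":((336,171),.053),"sink":((342,201),.055),"pole":((262,238),.28),"brk":((343,276),.035),"pin":((412,326),.068),"tabend":((371,195),.02),"spool":((229,229),.045),"jar":((256,202),.05),"cup":((265,184),.05),"spare":((411,260),.005),"lamp":((291,293),.08)}
for n,d,s in(("scene",A,a),("side",B,b)):
    for k,(uv,z) in d.items(): print(n,k,plane(s,[uv],z)[0])
E
python3 - <<'E'
import sys;sys.path.insert(0,'.')
import cv2
a=cv2.imread('pics/scene0.png')[160:310,225:545]
b=cv2.imread('pics/side0.png')[155:400,200:460]
a=cv2.resize(a,(800,375),interpolation=cv2.INTER_CUBIC)
cv2.imwrite('pics/sc.png',a);cv2.imwrite('pics/sd.png',cv2.resize(b,None,fx=2.4,fy=2.4,interpolation=cv2.INTER_CUBIC))
E
```

```text
scene handle [ 0.579 -0.255  0.053]
scene sink [ 0.535 -0.094  0.055]
scene pole [0.584 0.404 0.28 ]
scene brk [0.509 0.176 0.035]
scene flareR [0.538 0.134 0.01 ]
scene flareL [0.666 0.141 0.01 ]
scene spool [0.782 0.055 0.045]
scene jar [ 0.761 -0.071  0.05 ]
scene cup [ 0.766 -0.166  0.05 ]
scene spare [0.386 0.05  0.005]
scene lamp [0.57  0.273 0.08 ]
side handle [ 0.58  -0.264  0.053]
side sink [ 0.543 -0.087  0.055]
side pole [0.573 0.407 0.28 ]
side brk [0.512 0.165 0.035]
side pin [0.395 0.301 0.068]
side tabend [ 0.476 -0.194  0.02 ]
side spool [0.778 0.057 0.045]
side jar [ 0.753 -0.061  0.05 ]
side cup [ 0.76  -0.161  0.05 ]
side spare [0.379 0.057 0.005]
side lamp [0.584 0.272 0.08 ]
```

step_arm([
  [[36, 22, 0, 0.12, 100], [72, 44, 0, 0.24, 100], [108, 67, 0, 0.36, 100], [144, 89, 0, 0.48, 100], [180, 111, 0, 0.6, 100], [215, 133, 0, 0.72, 100], [250, 155, 0, 0.84, 100], [285, 177, 0, 0.96, 100]],
])

```text
time: 0.92
tool_pos: [0.4386, -0.3507, 0.2055]
ee_rot: [3.141, 0.0, 1.25]
wrist_force: [0.7, -1.2, 0.3]
width: 0.0938
```

step_arm([
  [[36, 22, 0, 0.12, 100], [72, 44, 0, 0.24, 100], [108, 67, 0, 0.36, 100], [141, 89, 0, 0.48, 100], [141, 89, 0, 0.55, 100], [141, 89, 0, 0.55, 100], [141, 89, 0, 0.55, 100]],
])

```text
time: 1.5
tool_pos: [0.5781, -0.263, 0.205]
ee_rot: [-3.141, -0.0, 1.792]
wrist_force: [-0.3, 0.1, -0.0]
width: 0.0939
```

Run:
```python
from h import *
s,o=snap("wrist","w1");print(o["tool_pos"],o["ee_rot"],o["time"])
```

```text
[ 0.57811366 -0.26300535  0.20497818] [-3.14053085e+00 -2.19741490e-04  1.79248416e+00] 1.5
```

View pics/w1.png

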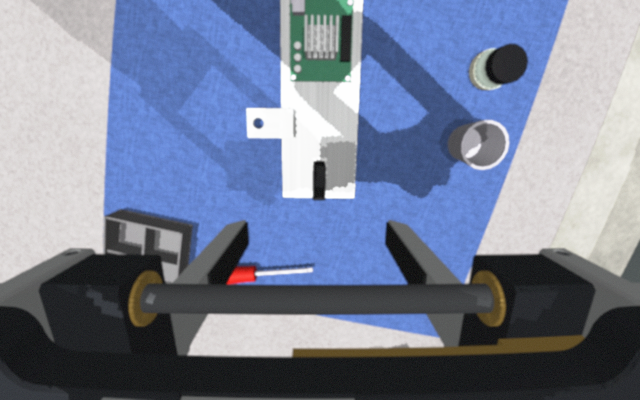

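w1 shows the carrier nearly aligned with the tool: trailing corners (284,198)/(355,198), tab hole (258,124), heat sink (321,37), handle (320,180), jar (505,62), cup (480,145). Measuring the carrier from these.

```bash
cat > car.py <<'E'
from h import *
np.set_printoptions(precision=4,suppress=True)
def carrier(s,o,hole,corners,extra=None):
    P=plane(s,[hole]+corners,[.021]+[.008]*2,o)[:,:2]
    return P
E
python3 - <<'E'
from h import *
np.set_printoptions(precision=4,suppress=True)
s=cams.snapshot("wrist");o=robot.get_obs();f=s["frame"];hsv=cv2.cvtColor(f,cv2.COLOR_RGB2HSV)
w=((hsv[...,1]<60)&(hsv[...,2]>90)).astype(np.uint8)
# side edges of plate: per row first/last white between cols 265..375
L=[];Rr=[]
for v in range(90,195,3):
    row=hsv[v,:,1].astype(int)
    r=[u for u in range(345,380) if row[u]>90];
    if r: Rr.append((r[0]-.5,v))
for v in list(range(85,105,3))+list(range(142,194,3)):
    row=hsv[v,:,1].astype(int)
    l=[u for u in range(295,262,-1) if row[u]>90]
    if l:L.append((l[0]+.5,v))
T=[]
for u in list(range(288,312,3))+list(range(330,352,3)):
    c=[v for v in range(185,215) if hsv[v,u,1]>90]
    if c:T.append((u,c[0]-.5))
def line(p):
    p=np.array(p);Q=plane(s,p,.008,o)[:,:2];vx,vy,x,y=cv2.fitLine(Q.astype(np.float32),cv2.DIST_HUBER,0,.001,.001).ravel();return np.array([x,y]),np.array([vx,vy])
for n,p in(("L",L),("R",Rr),("T",T)):
    c,d=line(p);print(n,len(p),c,np.arctan2(d[1],d[0]))
cl,dl=line(L);cr,dr=line(Rr);ct,dt=line(T)
X=lambda a,da,b,db:a+da*np.linalg.solve(np.c_[da,-db],b-a)[0]
a=X(cl,dl,ct,dt);b=X(cr,dr,ct,dt);print("corners",a,b,np.linalg.norm(a-b))
# hole: dark blob in tab
g=hsv[...,2][112:136,248:270];m=(hsv[...,1][112:136,248:270]>70).astype(np.uint8)
n,_,st,ce=cv2.connectedComponentsWithStats(m);print([(st[i,4],ce[i]+[248,112]) for i in range(1,n)])
m=(hsv[...,2][150:205,300:340]<45).astype(np.uint8);n,_,st,ce=cv2.connectedComponentsWithStats(m);print([(st[i],ce[i]) for i in range(1,n) if st[i,4]>20])
for z,uv in((.021,(258,124)),(.055,(321,37)),(.053,(319.5,199)),(.053,(319.5,175))):print(z,plane(s,[uv],z,o)[0])
E
```

```text
L 25 [ 0.525 -0.251] -1.3587139
R 35 [ 0.6197 -0.2035] -1.3633329
T 16 [ 0.5884 -0.2899] 0.19908465
corners [ 0.5357 -0.3005] [ 0.6359 -0.2803] 0.10219805
[(np.int32(55), array([258.4545, 122.3455]))]
[(array([ 15,  12,  10,  36, 337], dtype=int32), array([19.2789, 29.365 ]))]
0.021 [ 0.4887 -0.2093  0.021 ]
0.055 [ 0.546  -0.1028  0.055 ]
0.053 [ 0.5844 -0.28    0.053 ]
0.053 [ 0.5778 -0.2509  0.053 ]
```

Carrier: yaw 0.210, trailing mid (0.586,-0.290), handle (0.5795,-0.261). The width (102 mm) and hole position agree with the given sizes. Next I look at the scope and pin from above.

step_arm([
  [[2, 26, 30, -0.03, 100], [4, 60, 45, -0.06, 100], [7, 98, 60, -0.09, 100], [10, 136, 75, -0.13, 100], [14, 176, 90, -0.13, 100], [18, 216, 95, -0.13, 100], [21, 256, 95, -0.13, 100], [24, 296, 95, -0.13, 100]],
])

```text
time: 2.27
tool_pos: [0.6018, 0.033, 0.3023]
ee_rot: [3.139, 0.001, 1.66]
wrist_force: [-0.6, 1.0, -0.5]
width: 0.0938
```

step_arm([
  [[2, 34, 0, 0, 100], [4, 64, 0, 0, 100], [4, 64, 0, 0, 100], [4, 64, 0, 0, 100]],
])

```text
time: 2.6
tool_pos: [0.6058, 0.0968, 0.3008]
ee_rot: [3.141, 0.001, 1.664]
wrist_force: [-0.5, -0.8, -0.3]
width: 0.0943
```

Run:
```python
from h import *
s,o=snap("wrist","w2");print(o["tool_pos"],o["ee_rot"],o["time"])
```

```text
[0.6057892  0.09680836 0.30080991] [3.14120147e+00 6.43481418e-04 1.66369250e+00] 2.6
```

View pics/w2.png

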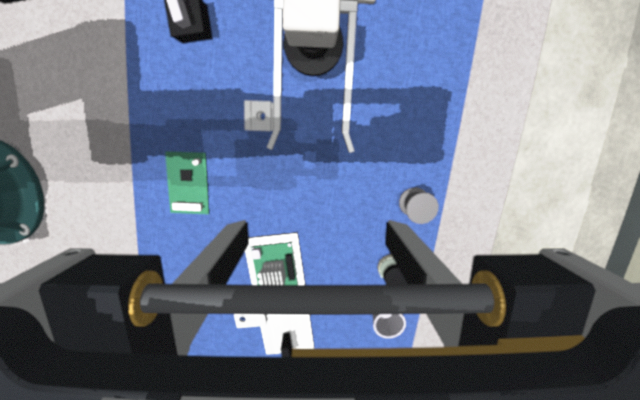

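w2 shows the bracket hole at (262,116), left rail at x≈277 and right rail x≈350 (rows 10–125), flares to (271,148)/(350,150), pin head near (180,12), and the lamp at (313,55). I measure the rail lines, bracket hole and pin.

Run:
```python
from h import *
np.set_printoptions(precision=4,suppress=True)
s=cams.snapshot("wrist");o=robot.get_obs();f=s["frame"];hsv=cv2.cvtColor(f,cv2.COLOR_RGB2HSV).astype(int)
E={"L":[[],[]],"R":[[],[]]}
for v in range(15,128,3):
    for k,(a,b) in {"L":(268,292),"R":(338,362)}.items():
        row=hsv[v,a:b,1]; m=np.flatnonzero(row<95)
        if k=="L" and 96<v<135: m=m[m>5] 
        if len(m)>2: E[k][0].append((a+m[0]-.5,v));E[k][1].append((a+m[-1]+.5,v))
def line(p):
    Q=plane(s,p,.01,o)[:,:2].astype(np.float32);vx,vy,x,y=cv2.fitLine(Q,cv2.DIST_HUBER,0,.001,.001).ravel();d=np.array([vx,vy]);d*=np.sign(d[1]);c=np.array([x,y]);r=(Q-c)@[-d[1],d[0]];return c,d,np.std(r)
res={}
for k in E:
    for i in(0,1):
        c,d,sd=line(E[k][i]);res[k,i]=c,d;print(k,i,len(E[k][i]),c,"yaw",np.arctan2(-d[0],d[1]),sd)
bh=plane(s,[(262,116)],.035,o)[0];print("bh",bh)
c,d=res["L",1];c2,d2=res["R",0]
n=np.array([d[1],-d[0]]);print("gap",(c2-c)@n, "outer",(res["R",1][0]-res["L",0][0])@n,"bh off from mid",(bh[:2]-c)@n-((c2-c)@n)/2)
print("pin",plane(s,[(180,12)],.068,o)[0])
im=f[:165,:,::-1][:, 140:380];cv2.imwrite("pics/w2c.png",cv2.resize(im,(792,545),interpolation=cv2.INTER_CUBIC))
```

```text
L 0 38 [0.5224 0.258 ] yaw 0.069594815 0.00042528787
L 1 38 [0.5442 0.2474] yaw -0.066115335 0.0038279414
R 0 38 [0.6282 0.2605] yaw 0.17107864 0.00316308
R 1 38 [0.6494 0.2537] yaw 0.047624663 0.00044230756
bh [0.5146 0.172  0.035 ]
gap 0.08289967 outer 0.1270808 bh off from mid -0.06605823679581202
pin [0.4037 0.2984 0.068 ]
```

View pics/w2c.png

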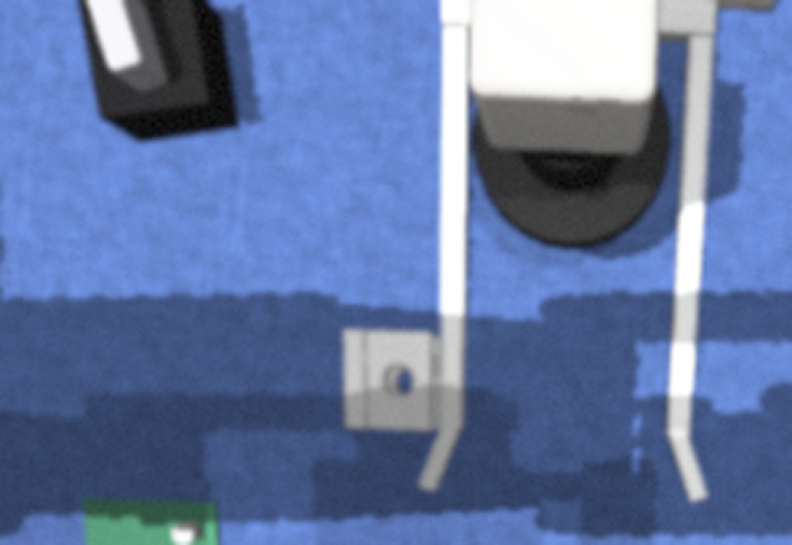

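The crop shows clean rails: left inner edge roughly crop (464,425)→(468,22), right inner edge (667,430)→(690,40), hole (398,378), and the pin's white head top running to (125,68). The lamp corrupted the inner-edge fit, so I refit with contiguous runs.

Run:
```python
from h import *
np.set_printoptions(precision=4,suppress=True)
o=robot.get_obs();s=cams.snapshot("wrist");f=s["frame"];hsv=cv2.cvtColor(f,cv2.COLOR_RGB2HSV).astype(int)
S=hsv[...,1]
rail={"L":((276.5,60),range(12,92,2)),"R":(None,range(14,126,2))}
E={k:[[],[]] for k in "LR"}
for k in "LR":
    for v in rail[k][1]:
        u0=277 if k=="L" else round(352.5-(v-12)*(352.5-346)/118)
        a=u0
        while S[v,a]<95: a-=1
        b=u0
        while S[v,b]<95: b+=1
        if b-a<12: 
            # subpixel crossing
            E[k][0].append((a+(S[v,a]-95)/(S[v,a]-S[v,a+1]+1e-9),v));E[k][1].append((b-(S[v,b]-95)/(S[v,b]-S[v,b-1]+1e-9),v))
def line(p):
    Q=plane(s,p,.01,o)[:,:2].astype(np.float32);vx,vy,x,y=cv2.fitLine(Q,cv2.DIST_HUBER,0,.001,.001).ravel();d=np.array([vx,vy]);d*=np.sign(d[1]);c=np.array([x,y]);return c,d,np.std((Q-c)@[-d[1],d[0]])
R={}
for k in E:
    for i in(0,1):
        R[k,i]=c,d,sd=line(E[k][i]);print(k,i,len(E[k][i]),c,"yaw",np.arctan2(-d[0],d[1]),sd)
yaw=np.mean([np.arctan2(-v[1][0],v[1][1]) for v in R.values()]);d=np.array([-np.sin(yaw),np.cos(yaw)]);n=np.array([d[1],-d[0]])
w={k:v[0]@n for k,v in R.items()};print("yaw",yaw,w)
mid=(w["L",1]+w["R",0])/2;mo=(w["L",0]+w["R",1])/2;print("gap",w["R",0]-w["L",1],mid,mo)
bend=plane(s,[(280.6,128.8),(342.1,130.3)],.01,o)[:,:2];tip=plane(s,[(140+427/3.3,490/3.3),(140+698/3.3,500/3.3)],.01,o)[:,:2]
print("bend along",bend@d,"tip along",tip@d, "across",tip@n)
br=plane(s,[(140+348/3.3,428/3.3),(140+435/3.3,428/3.3),(140+345/3.3,330/3.3),(140+432/3.3,332/3.3)],.035,o)[:,:2];bh=plane(s,[(140+397/3.3,378/3.3)],.035,o)[0,:2]
print("bracket",br@d,br@n-mid,"hole",bh,bh@d,bh@n-mid)
oy=bh@d+.0945;print("origin from bh",mid*n+oy*d, "oy", oy, bend@d+.115)
```

```text
L 0 28 [0.5212 0.2631] yaw 0.04866131 5.1262727e-05
L 1 28 [0.5363 0.2606] yaw 0.052284796 0.00028281647
R 0 56 [0.6345 0.2575] yaw 0.053426817 0.00020965967
R 1 56 [0.649  0.2594] yaw 0.051816896 0.00017321573
yaw 0.051547457 {('L', 0): np.float32(0.53402245), ('L', 1): np.float32(0.5490557), ('R', 0): np.float32(0.64691615), ('R', 1): np.float32(0.6614989)}
gap 0.097860456 0.5979859 0.5977607
bend along [0.1266 0.128 ] tip along [0.0938 0.094 ] across [0.53   0.6674]
bracket [0.1238 0.1252 0.1681 0.1685] [-0.1013 -0.06   -0.1019 -0.0616] hole [0.5118 0.174 ] 0.14738434818180576 -0.07786116018130851
origin from bh [0.5847 0.2724] oy 0.24188434818180576 [0.2416 0.243 ]
```

Scope fit: yaw 0.0515, origin (0.5847,0.2724). The bracket offset of -77.9 mm, flares of ±68 mm and along-rail distances all match the spec. Now over to the handle.

step_arm([
  [[-3, -40, 0, 0.03, 100], [-6, -80, -10, 0.06, 100], [-9, -120, -30, 0.09, 100], [-12, -158, -50, 0.117, 100], [-15, -196, -70, 0.117, 100], [-18, -234, -90, 0.117, 100], [-21, -272, -110, 0.117, 100], [-24, -310, -130, 0.117, 100]],
])

```text
time: 3.42
tool_pos: [0.5814, -0.2081, 0.1747]
ee_rot: [3.141, 0.001, 1.777]
wrist_force: [0.1, 0.0, -0.1]
width: 0.0939
```

step_arm([
  [[-1, -25, -20, 0, 100], [-2, -48, -50, 0, 100], [-2, -48, -50, 0, 100], [-2, -48, -50, 0, 100], [-2, -48, -50, 0, 100]],
])

```text
time: 3.83
tool_pos: [0.5807, -0.2531, 0.1261]
ee_rot: [3.14, 0.0, 1.779]
wrist_force: [0.1, 0.3, 0.7]
width: 0.0941
```

Run:
```python
from h import *
np.set_printoptions(precision=4,suppress=True)
s,o=snap("wrist","w3");print(o["tool_pos"],o["ee_rot"],o["time"])
yaw=.21;c=np.array([.5451,-.0997]);R=np.array([[np.cos(yaw),-np.sin(yaw)],[np.sin(yaw),np.cos(yaw)]])
P=[np.r_[c+R@[x,y],z] for x,y,z in((-.078,-.095,.021),(0,-.165,.053),(.05,-.195,.008),(-.05,-.195,.008),(-.008,-.143,.053),(.008,-.143,.053))]
q=project(s,P,o);print(q)
im=s["frame"][:,:,::-1].copy()
for u,v in q: cv2.circle(im,(int(round(u)),int(round(v))),3,(0,0,255),1)
cv2.imwrite("pics/w3.png",im)
```

```text
[ 0.5807 -0.2531  0.1261] [3.1405 0.0002 1.7788] 3.8333
[[235.8026 134.4459]
 [313.7102 210.7238]
 [358.4348 224.1451]
 [270.0094 224.3237]
 [304.9674 188.0414]
 [322.2346 188.0048]]
```

View pics/w3.png

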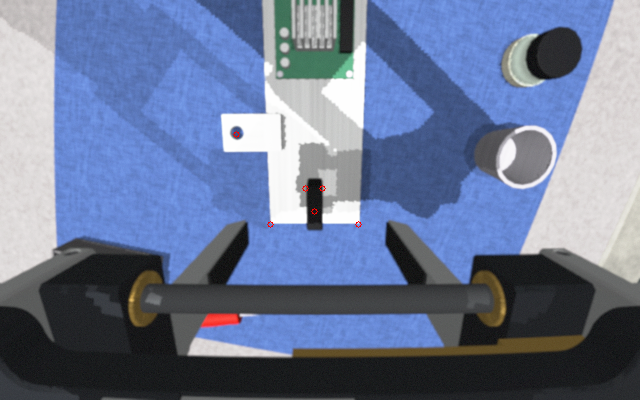

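w3: overlaid predictions land on the hole (236,133), the trailing corners and the handle, so the carrier pose is good. Descend and grip.

step_arm([
  [[-1, -8, -30, 0, 100], [-1, -8, -60, 0, 100], [-1, -8, -85, 0, 100], [-1, -8, -103, 0, 100], [-1, -8, -103, 0, 100], [-1, -8, -103, 0, 100]],
])

```text
time: 4.38
tool_pos: [0.5805, -0.2594, 0.0232]
ee_rot: [3.141, 0.0, 1.782]
wrist_force: [-0.4, -0.4, 0.8]
width: 0.0941
```

step_arm([
  [[0, 0, 0, 0, 0], [0, 0, 0, 0, 0], [0, 0, 0, 0, 0], [0, 0, 0, 0, 0], [0, 0, 0, 0, 0], [0, 0, 0, 0, 0], [0, 0, 0, 0, 0], [0, 0, 0, 0, 0]],
])

```text
time: 5.05
tool_pos: [0.5798, -0.2603, 0.0221]
ee_rot: [3.142, -0.0, 1.781]
wrist_force: [-0.7, -0.1, -0.8]
width: 0.0441
```

step_arm([
  [[0, 0, 0, 0, 0], [0, 0, 0, 0, 0], [0, 0, 0, 0, 0], [0, 0, 0, 0, 0], [0, 0, 0, 0, 0], [0, 0, 0, 0, 0], [0, 0, 0, 0, 0], [0, 0, 0, 0, 0]],
])

```text
time: 5.72
tool_pos: [0.5798, -0.2603, 0.0221]
ee_rot: [3.142, -0.0, 1.781]
wrist_force: [0.8, -0.3, 0.0]
width: 0.0155
```

Gripped (15.5 mm). Move to the lane and line up in front of the flares.

step_arm([
  [[3, 18, 0, -0.02, 0], [6, 36, 0, -0.04, 0], [9, 54, 0, -0.06, 0], [12, 72, 0, -0.08, 0], [15, 90, 0, -0.1, 0], [18, 108, 0, -0.12, 0], [22, 126, 0, -0.14, 0], [25, 143, 0, -0.158, 0]],
])

```text
time: 6.38
tool_pos: [0.6048, -0.1169, 0.0221]
ee_rot: [-3.141, 0.001, 1.622]
wrist_force: [-0.1, -1.1, -0.5]
width: 0.0159
```

step_arm([
  [[0, 0, 0, 0, 0], [0, 0, 0, 0, 0]],
])

```text
time: 6.55
tool_pos: [0.6049, -0.1164, 0.0221]
ee_rot: [-3.142, -0.0, 1.625]
wrist_force: [0.2, 1.9, -0.8]
width: 0.0156
```

```bash
cat > car.py <<'E'
from h import *
np.set_printoptions(precision=4,suppress=True)
SO=np.array([.5847,.2724]);SY=.0515
def rot(a): return np.array([[np.cos(a),-np.sin(a)],[np.sin(a),np.cos(a)]])
def draw(s,o,c,yaw,pts,name,crop=None,k=1):
    P=[np.r_[c+rot(yaw)@p[:2],p[2]] for p in pts];q=project(s,P,o);im=s["frame"][:,:,::-1].copy()
    x0,y0,x1,y1=crop or (0,0,640,400);im=cv2.resize(im[y0:y1,x0:x1],None,fx=k,fy=k,interpolation=cv2.INTER_CUBIC)
    for u,v in q: cv2.circle(im,(int(round((u-x0)*k)),int(round((v-y0)*k))),3,(0,0,255),1)
    cv2.imwrite(f"pics/{name}.png",im);return q
CP=[(-.078,-.095,.021),(.05,.065,.008),(-.05,.065,.008),(.05,-.195,.008),(-.05,-.195,.008),(.018,.018,.055),(-.018,.018,.055)]
E
python3 - <<'E'
from car import *
s,o=snap("wrist","w4")
print(o["tool_pos"],o["ee_rot"],o["wrist_force"])
yaw=o["ee_rot"][2]-np.pi/2
c=o["tool_pos"][:2]+rot(yaw)@[0,.165-.0008]
print("expected carrier",c,yaw,"in scope",rot(-SY)@(c-SO),yaw-SY)
print(draw(s,o,c,yaw,CP,"w4"))
b,_=snap("side","s4");print(draw(b,None,c,yaw,CP,"s4",(180,120,480,300),2.6))
E
```

```text
[ 0.6049 -0.1164  0.0221] [-3.1415 -0.0004  1.6252] [ 0.224   1.9277 -0.7832]
expected carrier [0.596  0.0476] 0.054365030558712224 in scope [-0.0003 -0.2251] 0.002865030558712227
[[ 193.8013  128.7222]
 [ 402.323  -148.819 ]
 [ 230.7983 -148.7571]
 [ 381.9096  262.6193]
 [ 251.2838  262.6078]
 [ 357.2373 -129.6826]
 [ 275.7727 -129.6524]]
[[348.2172 221.1545]
 [282.8088 264.2727]
 [330.8183 267.2128]
 [301.8526 203.1943]
 [339.2204 204.8207]
 [300.6912 233.5994]
 [317.599  234.4819]]
```

View pics/w4.png

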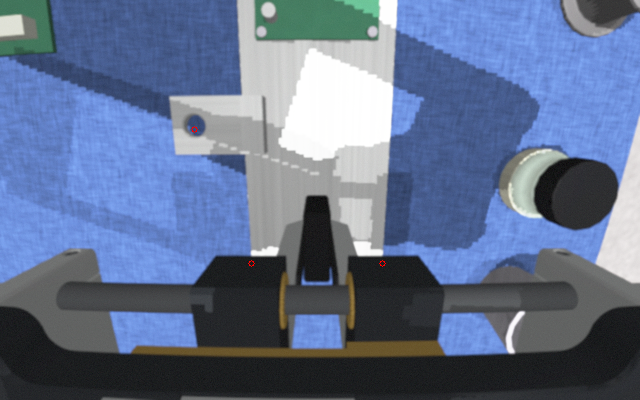

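w4: hole at (194,124) versus predicted (194,129), so the carrier is about 2–3 mm farther forward; plate edges agree with the predicted lines (lateral and yaw good). Pushing along the rail direction.

step_arm([
  [[-0.5, 14, 0, -0.003, 0], [-1.2, 28, 0, -0.003, 0], [-1.9, 42, 0, -0.003, 0], [-2.6, 56, 0, -0.003, 0], [-3.3, 70, 0, -0.003, 0], [-4.1, 84, 0, -0.003, 0], [-4.8, 98, 0, -0.003, 0], [-5.5, 112, 0, -0.003, 0]],
])

```text
time: 7.32
tool_pos: [0.5991, -0.0036, 0.0221]
ee_rot: [-3.141, 0.0, 1.62]
wrist_force: [-0.5, -1.4, -1.3]
width: 0.0158
```

Run:
```python
from car import *
s,o=snap("wrist","w5")
print(o["tool_pos"],o["ee_rot"],o["wrist_force"],o["wrist_torque"])
yaw=o["ee_rot"][2]-np.pi/2
c=o["tool_pos"][:2]+rot(yaw)@[0,.165]
print("carrier",c,yaw,"in scope",rot(-SY)@(c-SO),yaw-SY)
h=project(s,[np.r_[c+rot(yaw)@[-.078,-.095],.021]],o)[0];print(h)
f=s["frame"];S=cv2.cvtColor(f,cv2.COLOR_RGB2HSV)[...,1];m=(S[105:145,180:210]>70).astype(np.uint8)
n,_,st,ce=cv2.connectedComponentsWithStats(m);print([(st[i,4],ce[i]+[180,105]) for i in range(1,n) if st[i,4]>30])
```

```text
[ 0.5991 -0.0036  0.0221] [-3.1415  0.      1.6204] [-0.4911 -1.447  -1.3397] [-0.2158 -0.1623 -0.0457]
carrier [0.5909 0.1612] 0.049573838057449304 in scope [ 0.0005 -0.1113] -0.001926161942550693
[193.6467 127.4332]
[(np.int32(266), array([195.7932, 125.2857]))]
```

Forces are low. Continue 90 mm.

step_arm([
  [[-0.6, 12, 0, 0, 0], [-1.3, 24, 0, 0, 0], [-2, 36, 0, 0, 0], [-2.6, 48, 0, 0, 0], [-3.2, 60, 0, 0, 0], [-3.8, 72, 0, 0, 0], [-4.4, 82, 0, 0, 0], [-4.9, 90, 0, 0, 0]],
])

```text
time: 8.03
tool_pos: [0.5943, 0.0861, 0.0221]
ee_rot: [-3.142, -0.0, 1.62]
wrist_force: [-1.1, -2.0, -1.6]
width: 0.0156
```

step_arm([
  [[-0.2, 3, 0, 0, 0], [-0.3, 6, 0, 0, 0], [-0.5, 9, 0, 0, 0], [-0.6, 12, 0, 0, 0], [-0.7, 15, 0, 0, 0]],
])

```text
time: 8.45
tool_pos: [0.5938, 0.0996, 0.0221]
ee_rot: [-3.142, 0.0, 1.619]
wrist_force: [0.2, -1.0, -2.2]
width: 0.016
```

step_arm([
  [[-0.1, 2, 0, 0, 0], [-0.2, 4, 0, 0, 0], [-0.3, 6, 0, 0, 0], [-0.3, 6, 0, 0, 0]],
])

```text
time: 8.78
tool_pos: [0.5934, 0.1062, 0.0221]
ee_rot: [-3.142, -0.001, 1.62]
wrist_force: [0.2, 0.6, -2.4]
width: 0.0159
```

step_arm([
  [[-0.1, 1.5, 0, 0, 0], [-0.2, 3, 0, 0, 0], [-0.2, 3, 0, 0, 0]],
])

```text
time: 9.03
tool_pos: [0.5936, 0.108, 0.0224]
ee_rot: [3.141, 0.002, 1.62]
wrist_force: [-0.2, -3.5, -0.7]
width: 0.0158
```

step_arm([
  [[0, 1.5, 0, 0, 0], [-0.1, 3, 0, 0, 0], [-0.1, 3, 0, 0, 0]],
])

```text
time: 9.28
tool_pos: [0.594, 0.1081, 0.0229]
ee_rot: [3.14, 0.007, 1.619]
wrist_force: [0.1, -10.4, 0.9]
width: 0.0162
```

Run:
```python
from car import *
s,o=snap("wrist","w6")
print(o["tool_pos"],o["ee_rot"],o["wrist_force"],o["wrist_torque"])
im=s["frame"][60:260,120:440,::-1]
q=project(s,[np.r_[SO+rot(SY)@[-.078,-.0945],.035]],o)[0];print(q)
im=cv2.resize(im,None,fx=2.4,fy=2.4,interpolation=cv2.INTER_CUBIC)
cv2.imwrite("pics/w6.png",im)
```

```text
[0.594  0.1081 0.0229] [3.1404 0.0065 1.6192] [  0.0617 -10.3837   0.9497] [-1.653  -0.1017  0.1101]
[182.1307 128.206 ]
```

View pics/w6.png

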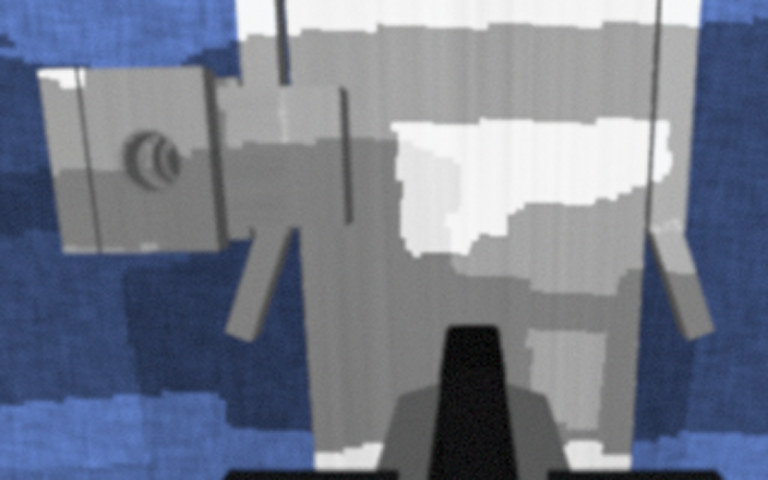

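w6: the tab is inside the bracket, its hole visible concentric through the bracket hole (crop (152,160)). The tool stopped at 10 N against the stop, so the carrier is home. Releasing and rising.

step_arm([
  [[0, 0, 0, 0, 50], [0, 0, 0, 0, 50], [0, 0, 0, 0, 50], [0, 0, 0, 0, 50], [0, 0, 0, 0, 50], [0, 0, 0, 0, 50]],
])

```text
time: 9.83
tool_pos: [0.5931, 0.1121, 0.0222]
ee_rot: [3.141, -0.0, 1.62]
wrist_force: [0.5, 0.4, -0.1]
width: 0.0469
```

step_arm([
  [[0, 0, 30, 0, 50], [0, 0, 60, 0, 50], [0, -10, 90, 0, 50], [0, -20, 120, 0, 50], [0, -30, 140, 0, 50], [0, -30, 140, 0, 50], [0, -30, 140, 0, 50]],
])

```text
time: 10.42
tool_pos: [0.594, 0.0817, 0.1637]
ee_rot: [3.138, -0.0, 1.619]
wrist_force: [-0.4, 0.2, -0.7]
width: 0.047
```

Run:
```python
from car import *
s,o=snap("wrist","w7")
print(o["tool_pos"],o["ee_rot"],o["width"],o["time"])
f=s["frame"];hsv=cv2.cvtColor(f,cv2.COLOR_RGB2HSV)
print("px bracket hole",project(s,[np.r_[SO+rot(SY)@[-.078,-.0945],.035],np.r_[SO+rot(SY)@[0,-.165],.053],[.40,.30,.068]],o))
im=f[:240,60:440,::-1];cv2.imwrite("pics/w7.png",cv2.resize(im,None,fx=2.1,fy=2.1,interpolation=cv2.INTER_CUBIC))
```

```text
[0.594  0.0817 0.1637] [ 3.1381 -0.0004  1.6192] 0.04704676656606658 10.4167
px bracket hole [[242.4929 101.0706]
 [316.6687 169.5225]
 [107.3676 -53.8393]]
```

View pics/w7.png

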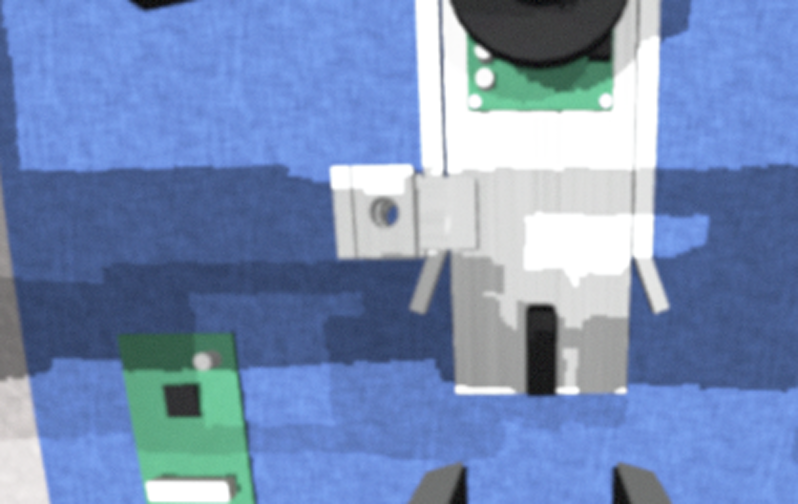

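w7: bracket hole at pixel (242.9,101.0) versus predicted (242.5,101.1), so the bracket hole is confirmed at ≈(0.512,0.1743). The carrier stays home; the parking block is just off the top-left. Move over to the pin.

step_arm([
  [[-35, 5, 15, 0.05, 50], [-68, 25, 30, 0.1, 50], [-98, 50, 36, 0.15, 50], [-125, 77, 36, 0.2, 50], [-146, 108, 36, 0.25, 50], [-160, 140, 36, 0.3, 50], [-174, 172, 36, 0.35, 50], [-182, 191, 36, 0.38, 50]],
])

```text
time: 11.13
tool_pos: [0.4079, 0.2753, 0.1955]
ee_rot: [-3.137, -0.002, 2.005]
wrist_force: [-0.9, 1.0, -0.1]
width: 0.047
```

step_arm([
  [[0, 0, 0, 0, 50], [0, 0, 0, 0, 50]],
])

```text
time: 11.3
tool_pos: [0.4096, 0.2733, 0.1957]
ee_rot: [-3.137, 0.001, 2.003]
wrist_force: [-0.0, 0.5, -0.5]
width: 0.0472
```

Run:
```python
from car import *
s,o=snap("wrist","w8")
print(o["tool_pos"],o["ee_rot"],o["width"],o["time"])
f=s["frame"];hsv=cv2.cvtColor(f,cv2.COLOR_RGB2HSV)
q=project(s,[[.40,.30,.068]],o)[0];print(q)
x0,y0=int(max(q[0]-130,0)),int(max(q[1]-110,0))
print(x0,y0)
m=((hsv[...,2]>150)&(hsv[...,1]<50)).astype(np.uint8)
n,_,st,ce=cv2.connectedComponentsWithStats(m)
for i in range(1,n):
    if 60<st[i,4]<6000 and st[i,1]<230: print(st[i],ce[i])
im=f[y0:y0+200,x0:x0+260,::-1];cv2.imwrite("pics/w8.png",cv2.resize(im,None,fx=3,fy=3,interpolation=cv2.INTER_CUBIC))
```

```text
[0.4096 0.2733 0.1957] [-3.1373  0.0005  2.0025] 0.047199358847580995 11.3
[319.6431 164.9794]
189 54
[ 86   0  19  20 314] [95.0223  8.5541]
[108   0  20  26 406] [117.4803  12.2512]
[158   0  19  10 151] [167.8278   3.6954]
[131   5  20  27 415] [140.3012  18.3036]
[153  12  22  27 430] [163.3465  24.6628]
[313 152  10   8  64] [317.3125 155.5156]
[ 44 160  14  43 147] [ 50.4286 181.2653]
[ 31 206  14  14  97] [ 38.6598 212.2165]
[ 587  213   53   71 2360] [620.4237 248.7754]
[  73  219  126   64 4743] [135.7253 247.0223]
```

View pics/w8.png

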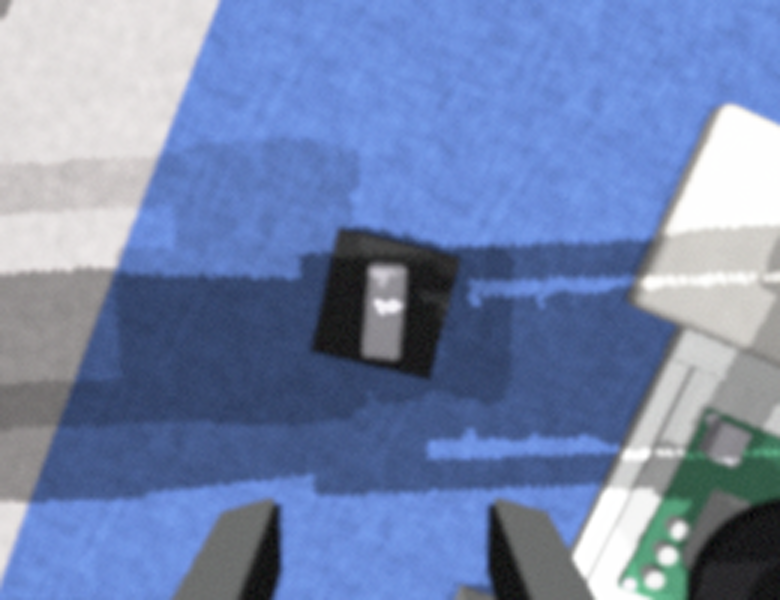

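w8: parking block centred near crop (386,304), pin head corners (370,264),(407,264),(402,360),(362,360), i.e. centre ≈ pixel (317.5,159) and the long axis almost along image-vertical. Refining with the mask.

Run:
```python
from car import *
o=robot.get_obs();s=cams.snapshot("wrist");hsv=cv2.cvtColor(s["frame"],cv2.COLOR_RGB2HSV).astype(int)
def blob(m):
    m=m.astype(np.uint8);n,l,st,ce=cv2.connectedComponentsWithStats(m);i=l[158,317] or 1+np.argmax(st[1:,4]);p=np.argwhere(l==i)[:,::-1].astype(np.float32);return p,st[i]
box=np.zeros((400,640),bool);box[125:185,288:348]=1
V=hsv[...,2]
p,st=blob(box&(V>80)&(hsv[...,1]<60));r=cv2.boxPoints(cv2.minAreaRect(p));print("head",st,r.tolist())
for z in(.068,):
    P=plane(s,r,z,o)[:,:2];print(P,P.mean(0));
    for a in range(2): e=P[a+1]-P[a];print(np.linalg.norm(e),np.arctan2(e[1],e[0]))
b=np.array([(342,232),(458,255),(430,378),(315,350)])/3+[189,54]
P=plane(s,b,.04,o)[:,:2];print("block",P.mean(0),[np.linalg.norm(P[i]-P[i-1]) for i in range(4)])
```

```text
head [309 141  16  32 416] [[308.4552001953125, 171.53793334960938], [311.07586669921875, 140.08966064453125], [324.3172607421875, 141.193115234375], [321.69659423828125, 172.64138793945312]]
[[0.3926 0.2873]
 [0.3811 0.3199]
 [0.3946 0.3248]
 [0.4065 0.2924]] [0.3937 0.3061]
0.03456084082581642 1.9114517649015481
0.014398332598982475 0.34817761324408936
block [0.3958 0.305 ] [np.float64(0.048019064259242024), np.float64(0.046414200778424564), np.float64(0.05036001981834812), np.float64(0.04805123996552462)]
```

Head measured at 34.6×14.4 mm (true 34×14), centre (0.394,0.306), long-axis yaw 1.912. Descend onto it.

step_arm([
  [[-8, 16, 0, -0.05, 50], [-15.6, 32.5, 0, -0.09, 50], [-15.6, 32.5, -35, -0.09, 50], [-15.6, 32.5, -70, -0.09, 50], [-15.6, 32.5, -100, -0.09, 50], [-15.6, 32.5, -100, -0.09, 50], [-15.6, 32.5, -100, -0.09, 50]],
])

```text
time: 11.98
tool_pos: [0.3948, 0.3034, 0.0963]
ee_rot: [-3.137, 0.001, 1.908]
wrist_force: [0.3, 0.3, 0.3]
width: 0.047
```

Run:
```python
from car import *
s,o=snap("wrist","w9")
print(o["tool_pos"],o["ee_rot"],o["time"])
q=project(s,[[.394,.306,.068]],o)[0];print(q)
hsv=cv2.cvtColor(s["frame"],cv2.COLOR_RGB2HSV).astype(int);V=hsv[...,2]
x,y=int(q[0]),int(q[1]);box=np.zeros((400,640),bool);box[max(y-70,0):y+50,x-45:x+45]=1
m=(box&(V>80)&(hsv[...,1]<60)).astype(np.uint8);n,l,st,ce=cv2.connectedComponentsWithStats(m);print(st[1:][st[1:,4]>50])
i=1+np.argmax(st[1:,4]);p=np.argwhere(l==i)[:,::-1].astype(np.float32);r=cv2.boxPoints(cv2.minAreaRect(p));P=plane(s,r,.068,o)[:,:2];print(r.tolist(),P,P.mean(0))
```

```text
[0.3948 0.3034 0.0963] [-3.1366  0.0012  1.9077] 11.9833
[317.102  215.2222]
[[308 188  19  47 829]
 [272 220   9  22  99]
 [354 221   8  20  86]]
[[308.0, 188.0], [326.0, 188.0], [326.0, 234.0], [308.0, 234.0]] [[0.3802 0.3243]
 [0.3932 0.3288]
 [0.4059 0.2935]
 [0.3924 0.2888]] [0.3929 0.3088]
```

Confirms centre ≈(0.3937,0.3066), yaw aligned. Go down and grip.

step_arm([
  [[-1, 3, -20, 0, 50], [-1, 3, -40, 0, 50], [-1, 3, -50, 0, 50], [-1, 3, -50, 0, 50], [-1, 3, -50, 0, 0], [-1, 3, -50, 0, 0], [-1, 3, -50, 0, 0], [-1, 3, -50, 0, 0]],
])

```text
time: 12.7
tool_pos: [0.3954, 0.3087, 0.0496]
ee_rot: [3.139, -0.001, 1.91]
wrist_force: [0.6, -0.3, -0.2]
width: 0.0236
```

step_arm([
  [[0, 0, 0, 0, 0], [0, 0, 0, 0, 0], [0, 0, 0, 0, 0], [0, 0, 0, 0, 0], [0, 0, 0, 0, 0], [0, 0, 0, 0, 0]],
])

```text
time: 13.2
tool_pos: [0.3948, 0.3084, 0.0489]
ee_rot: [3.141, -0.0, 1.91]
wrist_force: [-1.9, -1.4, 5.3]
width: 0.014
```

step_arm([
  [[0, 0, 10, 0, 0], [0, 0, 20, 0, 0], [0, 0, 35, 0, 0], [0, 0, 55, 0, 0], [0, 0, 75, 0, 0], [0, 0, 75, 0, 0], [0, 0, 75, 0, 0]],
])

```text
time: 13.78
tool_pos: [0.3954, 0.3087, 0.1246]
ee_rot: [3.138, -0.001, 1.91]
wrist_force: [0.1, 0.2, -0.8]
width: 0.0138
```

Run:
```python
from car import *
s,o=snap("wrist","w10")
print(o["tool_pos"],o["ee_rot"],o["wrist_force"],o["width"],o["time"])
b,_=snap("side","s10")
q=project(b,[np.r_[o["tool_pos"][:2],o["tool_pos"][2]+d] for d in(-.041,0,.019)]);print(q)
x,y=q[1].astype(int)
a=cv2.resize(b["frame"][y-55:y+45,x-50:x+50,::-1],(400,400),interpolation=cv2.INTER_CUBIC)
w=cv2.resize(s["frame"][150:350,220:420,::-1],(400,400),interpolation=cv2.INTER_CUBIC)
cv2.imwrite("pics/p10.png",np.hstack([a,w]));print(x,y)
```

```text
[0.3954 0.3087 0.1246] [ 3.1381 -0.0007  1.9098] [ 0.0802  0.1744 -0.7681] 0.01384127092063144 13.7833
[[412.7582 322.5587]
 [415.9439 301.3661]
 [417.5013 290.9802]]
415 301
```

View pics/p10.png

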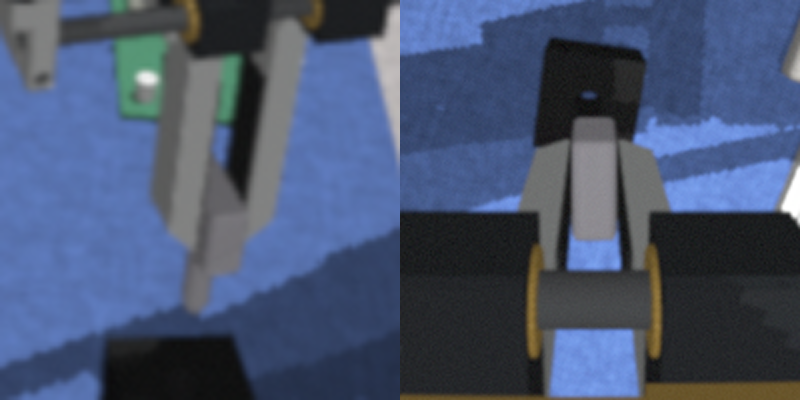

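p10: left (side view), pin held upright with its tip at side pixel ≈(414.5,323.5), slightly off the predicted (412.8,322.6). Right (wrist), the head is centred between the pads with its top face at columns 306–328, rows ≈220–270. I now work out where the pin sits in the hand, numerically.

Run:
```python
from car import *
o=robot.get_obs();s=cams.snapshot("wrist");b=cams.snapshot("side");a=cams.snapshot("scene")
psi=o["ee_rot"][2];t=o["tool_pos"];Rw=Ro.from_euler("xyz",o["ee_rot"]).as_matrix()
def tool(P): return (np.atleast_2d(P)-t)@Rw*1000
print("head top corners tool mm",tool(plane(s,[(306,220),(328,220),(306,270),(328,270)],t[2]+.019,o)))
print("front-bottom edge",tool(plane(s,[(317,208.5)],t[2]-.009,o)))
V=cv2.cvtColor(s["frame"],cv2.COLOR_RGB2HSV)[...,2][195:285,317].astype(int);print("col317",V.tolist())
for n,c in(("side",b),("scene",a)):
    S=cv2.cvtColor(c["frame"],cv2.COLOR_RGB2HSV)[...,1].astype(int)
    ax=np.array([np.r_[t[:2],t[2]+z] for z in(-.041,-.030,-.020,-.013)]);q=project(c,ax);print(n,"pred axis",q.tolist())
    for v in range(int(q[3,1])-2,int(q[0,1])+6):
        u=int(round(np.interp(-v,-q[:,1][:],q[:,0])));print(v,u-9,S[v,u-9:u+10].tolist())
```

```text
head top corners tool mm [[ 15.2126  -6.5623 -18.9959]
 [ 15.2229   6.7692 -19.0184]
 [-18.4808  -6.9025 -18.9799]
 [-18.4631   7.1285 -19.0036]]
front-bottom edge [[14.0359  0.1195  8.9934]]
col317 [45, 81, 100, 100, 63, 30, 17, 23, 18, 23, 21, 19, 30, 63, 95, 103, 106, 101, 99, 103, 105, 103, 103, 103, 107, 117, 129, 140, 142, 145, 146, 143, 146, 143, 146, 147, 146, 146, 146, 146, 145, 146, 146, 146, 146, 145, 144, 145, 145, 144, 145, 144, 146, 143, 144, 146, 145, 147, 146, 143, 144, 144, 146, 144, 144, 143, 144, 144, 145, 146, 143, 144, 143, 142, 152, 182, 212, 221, 224, 223, 226, 227, 225, 226, 226, 228, 231, 234, 230, 196]
side pred axis [[413.5632245638916, 323.47213191132585], [414.4007875646587, 317.97058129788866], [415.1763204469518, 312.87221740807286], [415.7273818347262, 309.24704067453797]]
307 407 [127, 124, 115, 92, 56, 19, 4, 3, 6, 9, 10, 9, 11, 9, 9, 9, 9, 11, 19]
308 407 [128, 125, 125, 119, 101, 53, 13, 5, 6, 11, 10, 9, 11, 9, 11, 9, 9, 11, 28]
309 407 [128, 128, 128, 126, 116, 76, 20, 6, 9, 8, 10, 11, 9, 9, 11, 9, 9, 11, 32]
310 407 [128, 128, 128, 127, 118, 78, 
[... 2566 characters left out ...]
 15, 18, 17, 14, 10, 4, 2, 6, 6, 2, 6, 6]
198 463 [0, 14, 20, 4, 8, 7, 11, 15, 31, 22, 8, 9, 6, 5, 4, 4, 0, 10, 2]
199 463 [41, 43, 46, 33, 9, 9, 16, 23, 27, 12, 14, 3, 5, 7, 9, 7, 7, 4, 11]
200 462 [33, 51, 64, 21, 44, 46, 24, 73, 26, 55, 82, 47, 8, 11, 9, 4, 13, 11, 12]
201 462 [51, 21, 31, 38, 24, 36, 29, 49, 23, 20, 36, 22, 35, 49, 33, 44, 28, 29, 19]
202 462 [45, 44, 27, 12, 36, 13, 61, 11, 38, 12, 28, 43, 44, 46, 51, 61, 58, 64, 44]
203 462 [75, 21, 45, 58, 38, 70, 21, 51, 51, 54, 27, 49, 66, 38, 51, 49, 44, 70, 22]
204 462 [98, 55, 85, 96, 255, 39, 34, 38, 40, 64, 70, 90, 24, 21, 13, 64, 0, 29, 36]
205 462 [128, 153, 85, 64, 73, 46, 43, 27, 78, 60, 23, 213, 38, 75, 64, 26, 27, 10, 11]
```

The pin head in the tool frame is at x -1.6 mm, y +0.1 mm (33.7×13.8 mm, consistent), and the shaft in the side view coincides with the predicted axis (414.3 vs 414.4), so no tilt. Moving to above the bracket: TCP target (0.512,0.176), yaw 1.622.

step_arm([
  [[10, -20, 0, -0.04, 0], [25, -38, 0, -0.08, 0], [42, -56, 0, -0.12, 0], [60, -74, 0, -0.16, 0], [78, -92, 0, -0.2, 0], [95, -110, 0, -0.24, 0], [108, -124, 0, -0.27, 0], [116.5, -132.7, 0, -0.288, 0]],
])

```text
time: 14.7
tool_pos: [0.5117, 0.1737, 0.1219]
ee_rot: [-3.14, 0.001, 1.619]
wrist_force: [-1.3, 0.6, 0.0]
width: 0.0139
```

step_arm([
  [[0, 0, 0, 0, 0], [0, 0, 0, 0, 0], [0, 0, 0, 0, 0]],
])

```text
time: 14.95
tool_pos: [0.5102, 0.1762, 0.1228]
ee_rot: [-3.14, -0.0, 1.623]
wrist_force: [0.3, -1.2, -0.3]
width: 0.014
```

Run:
```python
from car import *
s,o=snap("wrist","w12");t=o["tool_pos"];print(t,o["ee_rot"],o["time"])
Rw=Ro.from_euler("xyz",o["ee_rot"]).as_matrix();pin=t+Rw@[-.0016,.0001,0];print("pin xy",pin[:2])
# bracket edges: predicted corners and hole in the picture
B=[np.r_[SO+rot(SY)@[x,y],.035] for x,y in((-.103,-.0725),(-.103,-.1165),(-.063,-.0725),(-.063,-.1165),(-.078,-.0945))]
q=project(s,B,o);print(q)
S=cv2.cvtColor(s["frame"],cv2.COLOR_RGB2HSV)[...,1].astype(int)
v0=int(q[0,1]);u0=int(q[0,0])
for v in (int(q[0,1])+6,int(q[0,1])+12): print("row",v,u0-12,S[v,u0-12:u0+13].tolist())
for u in (u0+8,u0+14): print("colTop",u,v0-12,S[v0-12:v0+13,u].tolist())
```

```text
[0.5102 0.1762 0.1228] [-3.1404 -0.0005  1.623 ] 14.95
pin xy [0.5104 0.1746]
[[292.4296 179.49  ]
 [293.3411 222.2497]
 [333.5286 179.5223]
 [332.8477 222.2955]
 [318.0712 201.3191]]
row 185 280 [129, 127, 137, 140, 133, 131, 135, 131, 139, 129, 123, 112, 57, 14, 4, 4, 4, 4, 6, 0, 2, 5, 5, 2, 4]
row 191 280 [134, 127, 127, 132, 137, 136, 135, 129, 130, 132, 142, 127, 63, 13, 4, 4, 2, 2, 2, 2, 2, 7, 3, 5, 2]
colTop 300 167 [129, 132, 130, 131, 132, 105, 62, 16, 6, 9, 3, 6, 5, 2, 2, 2, 0, 2, 2, 4, 2, 2, 2, 6, 2]
colTop 306 167 [132, 128, 134, 135, 137, 124, 71, 22, 2, 9, 2, 2, 0, 4, 6, 2, 4, 6, 0, 4, 4, 2, 2, 2, 2]
```

Bracket edges observed at 292.0 / 173 px against 292.4 / 173.1 predicted, so the hole is at (0.5118,0.1742). The pin is 1.4 mm short in x. Correct and descend to just inside the upper plate.

step_arm([
  [[1.4, -0.4, -15, 0, 0], [1.4, -0.4, -30, 0, 0], [1.4, -0.4, -42, 0, 0], [1.4, -0.4, -42, 0, 0], [1.4, -0.4, -42, 0, 0]],
])

```text
time: 15.42
tool_pos: [0.5114, 0.1755, 0.0804]
ee_rot: [-3.14, 0.0, 1.623]
wrist_force: [-0.2, -0.5, 0.4]
width: 0.0138
```

Run:
```python
from car import *
s,o=snap("wrist","w13");t=o["tool_pos"];print(t,o["ee_rot"],o["time"])
Rw=Ro.from_euler("xyz",o["ee_rot"]).as_matrix();pin=t+Rw@[-.0016,.0001,0];print("pin xy",pin[:2])
B=[np.r_[SO+rot(SY)@[x,y],z] for x,y,z in((-.103,-.0725,.035),(-.103,-.1165,.035),(-.103,-.0725,0))]
q=project(s,B,o);print(q)
S=cv2.cvtColor(s["frame"],cv2.COLOR_RGB2HSV)[...,1].astype(int)
v0=int(q[0,1]);u0=int(q[0,0])
for v in (v0+6,v0+12): print("row",v,u0-8,S[v,u0-8:u0+9].tolist())
u=u0+8;print("col",u,int(q[2,1])-8,S[int(q[2,1])-8:int(q[2,1])+9,u].tolist())
print("bottom",int(q[1,1])-8,S[int(q[1,1])-8:int(q[1,1])+9,u].tolist())
```

```text
[0.5114 0.1755 0.0804] [-3.1396  0.0003  1.6229] 15.4167
pin xy [0.5116 0.1739]
[[286.6833 188.195 ]
 [288.0382 237.8321]
 [290.6128 180.0937]]
row 194 278 [125, 127, 130, 123, 124, 131, 127, 115, 60, 20, 2, 2, 2, 2, 2, 3, 3]
row 200 278 [129, 125, 131, 128, 126, 131, 125, 128, 79, 31, 6, 2, 0, 2, 0, 0, 3]
col 294 172 [126, 129, 130, 128, 125, 129, 118, 94, 41, 9, 6, 4, 4, 4, 2, 4, 3]
bottom 229 [2, 2, 2, 6, 2, 4, 2, 6, 6, 4, 4, 4, 2, 2, 2, 7, 4]
```

Pin (0.5116,0.1739) against hole (0.5113–0.512,0.174–0.1744), within 0.6 mm. Insert, watching force.

step_arm([
  [[0, 0.3, -5, 0, 0], [0, 0.3, -10, 0, 0], [0, 0.3, -15, 0, 0], [0, 0.3, -18, 0, 0], [0, 0.3, -18, 0, 0]],
])

```text
time: 15.88
tool_pos: [0.5118, 0.1752, 0.0621]
ee_rot: [-3.14, 0.0, 1.622]
wrist_force: [-0.1, 0.4, -1.1]
width: 0.0137
```

step_arm([
  [[0, 0, -4, 0, 0], [0, 0, -8, 0, 0], [0, 0, -12, 0, 0], [0, 0, -15, 0, 0], [0, 0, -15, 0, 0]],
])

```text
time: 16.3
tool_pos: [0.5119, 0.1753, 0.0471]
ee_rot: [-3.14, 0.0, 1.622]
wrist_force: [0.3, -0.0, -1.3]
width: 0.0141
```

No resistance through all three plates. Seat it and release.

step_arm([
  [[0, 0, -2, 0, 0], [0, 0, -4, 0, 0], [0, 0, -4, 0, 0]],
])

```text
time: 16.55
tool_pos: [0.5125, 0.1754, 0.044]
ee_rot: [3.141, 0.0, 1.622]
wrist_force: [-0.8, 0.1, -0.7]
width: 0.0135
```

step_arm([
  [[0, 0, 0, 0, 40], [0, 0, 0, 0, 40], [0, 0, 0, 0, 40], [0, 0, 0, 0, 40], [0, 0, 0, 0, 40], [0, 0, 0, 0, 40]],
])

```text
time: 17.05
tool_pos: [0.5125, 0.1754, 0.0442]
ee_rot: [3.141, 0.0, 1.622]
wrist_force: [-0.6, 0.3, 0.1]
width: 0.0374
```

step_arm([
  [[0, 0, 20, 0, 40], [0, 0, 50, 0, 40], [0, -15, 85, 0, 40], [0, -40, 115, 0, 40], [0, -70, 135, 0, 40], [0, -80, 140, 0, 40], [0, -80, 140, 0, 40], [0, -80, 140, 0, 40]],
])

```text
time: 17.72
tool_pos: [0.5121, 0.0956, 0.1833]
ee_rot: [-3.141, -0.001, 1.621]
wrist_force: [0.7, 1.2, -0.3]
width: 0.038
```

Run:
```python
from car import *
s,o=snap("wrist","w14");t=o["tool_pos"];print(t,o["ee_rot"],o["wrist_force"],o["width"],o["time"])
H=np.array([.5118,.1742]);d=rot(SY)
for z in(.063,.068):print(z,"pred head corners",project(s,[np.r_[H+d@p,z] for p in((-.007,.017),(.007,.017),(.007,-.017),(-.007,-.017))],o).round(1).tolist())
q=project(s,[np.r_[H,.063]],o)[0].astype(int);V=cv2.cvtColor(s["frame"],cv2.COLOR_RGB2GRAY).astype(int)
for v in range(q[1]-4,q[1]+5,4): print("row",v,q[0]-16,V[v,q[0]-16:q[0]+17].tolist())
print("col",q[0],q[1]-26,V[q[1]-26:q[1]+27,q[0]].tolist())
print("handle",project(s,[np.r_[SO+d@p,z] for *p,z in((-.05,-.195,.008),(.05,-.195,.008),(0,-.187,.053))],o))
S=cv2.cvtColor(s["frame"],cv2.COLOR_RGB2HSV)[...,1].astype(int)
for p in((-.03,-.195,.008),(.03,-.195,.008)):
    u,v=project(s,[np.r_[SO+d@p[:2],p[2]]],o)[0].round().astype(int);print("trail",u,v,S[v-8:v+9,u].tolist())
```

```text
[0.5121 0.0956 0.1833] [-3.1406 -0.001   1.6206] [ 0.7421  1.2334 -0.2855] 0.03795553315829778 17.7167
0.063 pred head corners [[313.4, 100.8], [327.1, 100.8], [326.8, 134.6], [313.5, 134.6]]
0.068 pred head corners [[313.3, 100.4], [327.2, 100.3], [327.0, 134.7], [313.5, 134.7]]
row 113 304 [219, 200, 185, 224, 252, 255, 255, 255, 254, 249, 242, 249, 254, 254, 254, 254, 254, 254, 254, 254, 254, 254, 252, 237, 221, 221, 221, 221, 222, 223, 227, 244, 255]
row 117 304 [223, 208, 191, 219, 242, 252, 254, 255, 253, 235, 217, 245, 254, 255, 254, 254, 254, 254, 254, 254, 254, 254, 252, 236, 221, 222, 221, 222, 226, 231, 230, 244, 254]
row 121 304 [222, 210, 189, 202, 222, 241, 254, 255, 253, 241, 225, 247, 254, 255, 255, 254, 254, 254, 254, 254, 254, 254, 252, 234, 220, 221, 221, 221, 225, 232, 245, 254, 255]
col 320 91 [90, 88, 89, 89, 85, 84, 108, 156, 197, 217, 215, 198, 188, 196, 205, 209, 229, 252, 254, 254, 254, 254, 254, 254, 254, 254, 254, 254, 254, 254, 254, 254, 254, 254, 254, 254, 254, 254, 254, 255, 254, 241, 213, 186, 174, 187, 200, 171, 122, 93, 89, 92, 92]
handle [[340.8311 198.3151]
 [416.4048 198.2008]
 [387.4914 201.4186]]
trail 356 198 [0, 0, 0, 0, 0, 1, 1, 11, 72, 122, 131, 125, 132, 127, 130, 129, 127]
trail 401 198 [1, 1, 1, 0, 0, 0, 0, 5, 63, 124, 126, 125, 125, 128, 130, 129, 129]
```

Trailing edge is exactly where home predicts (198). The head's columns agree, but its bright rows 107–132 are shorter than predicted (101–135), so I check the region numerically in all cameras.

Run:
```python
from car import *
o=robot.get_obs();H=np.array([.5118,.1742]);d=rot(SY)
w=cams.snapshot("wrist");b=cams.snapshot("side");a=cams.snapshot("scene")
g=cv2.cvtColor(w["frame"],cv2.COLOR_RGB2GRAY)
for v in range(94,145,2): print(v,' '.join('%3d'%x for x in g[v,290:340:2]))
box=[(x,y,z) for z in(.063,.035) for x,y in((-.007,.017),(.007,.017),(.007,-.017),(-.007,-.017))]
for n,c in(("side",b),("scene",a)):
    q=project(c,[np.r_[H+d@p[:2],p[2]] for p in box],o);print(n,q.round(1).tolist())
    k=cv2.cvtColor(c["frame"],cv2.COLOR_RGB2GRAY);x0,y0=(q.min(0)-[8,6]).astype(int);x1,y1=(q.max(0)+[8,6]).astype(int);print("x0",x0)
    for v in range(y0,y1): print(v,' '.join('%3d'%x for x in k[v,x0:x1]))
```

```text
94  93  88  89  90  90  92  89  89  86  91  88  90  90  89  94  92  88  92  88  86  92  88 171 227 227
96  93  87  91  92  91  93  93  92  86  88  89  86  84  91  89  88  85  88  90  88  94  88 171 225 226
98  91  91  91  93 109 140 144 146 127 137 147 143 144 144 141 143 143 139 141 141 143 139 194 225 227
100  87  89  87  87 151 211 216 217 182 200 218 214 215 216 216 217 215 218 212 214 217 217 220 227 227
102  86  86  86  90 154 221 223 225 187 204 222 221 222 218 204 202 201 203 206 216 223 221 223 225 226
104  87  87  86  88 155 221 223 224 189 204 224 218 203 187 188 190 190 193 189 191 221 221 223 234 238
106  86  88  89  85 151 221 223 224 187 206 249 251 216 171 204 206 207 209 221 198 221 233 239 252 255
108  91  91  90  83 149 221 223 223 189 210 254 255 249 211 230 230 230 239 253 227 222 232 235 242 255
110  92  88  94  86 152 221 223 223 188 217 255 255 250 247 255 254 254 254 254 230 221 220 222 244 255
112  91  89  89  85 151 221 223 223 190 233 255 254 250 250 254 254 254 254 254 228 221 220 222 245 255
114  91  89  91  83 143 221 223 224 198 234 255 255 250 250 254
[... 8151 characters left out ...]
 127 126 119 118 114 112 108 107 108 101 100 106 114 103  85  61  51  40  46  46
228  29  32  37  39  46  45  67  86  99 103 102 112 112 114 115 113 112 110 116 113 111 112 111 100  80  62  47  45  45  46
229  33  34  38  41  42  47  58  77  89  94  99  99  99 104 101 102 103 108 114 111 107 111 105  99  78  60  52  44  42  47
230  59  52  37  39  41  47  58  85 102 107 100  93  91  93  96  95  98 102 102 100 102 100  97  90  80  59  47  44  45  44
231  91  77  62  56  47  49  74 117 150 148 126 114 108 109  96  88  93  94  94  97  97  94  92  85  71  55  42  46  46  47
232 110 105  92  80  66  64  95 154 194 190 175 167 159 156 138 118 111 105  93  95  87  88  84  74  65  48  47  46  45  50
```

The head is flat on the bracket: the side view shows its lower front edge at row 285.3 against 285.4 predicted for z = 35 mm. In the wrist view, counting the bevelled ends it spans rows 103–137, about 1.5 mm from the bracket centre, which is inside the clearance. Its columns match, so it stands upright. The carrier is home and the gripper is clear. Handing in.

```bash
python3 -c "
from bench import robot
o=robot.get_obs();print(o['time'],o['wrist_force'],o['tool_pos']);print(robot.close_job())"
```

```text
17.9167 [-0.47459989 -0.21952012  0.25892409] [0.51144684 0.09643637 0.18200247]
the job is handed in; nothing more can be done
None
```

I slid the carrier by its handle between the rails to the end stop, put the locking pin down through the bracket and tab, and let go. The job was handed in at 17.9 s of the 61 s allowed. It gave no verdict, so the points below are my own checks.

- **Carrier:** it stopped against the end stop, with the force rising to about 10 N and no further travel. After I released it, its trailing edge was at the pixel row predicted for home. I did not measure the lamp clearance directly. The planned paths kept well clear of the lamp, and nothing felt like a contact there.
- **Pin:** it went through all three plates with under 2 N. Its tip was about 3 mm above the bench on release, and the side view puts the lower edge of the head at bracket height.
- **Checks that disagreed:** the head's brightest area looked shorter along its length than predicted. I put this down to bevelled ends, without a further look because the picture limit was used up. Counting those ends, the pin sits about 1.5 mm off the hole's axis; the limit is 4 mm.
- **Bystanders and end state:** I did not touch any bystander on purpose, but I did not measure them again at the end. The gripper ended clear of everything, with wrist forces near zero.

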